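# Lock the sample turntable with its slotted disc and locking bar

## Robot

A 6-joint arm with a two-finger parallel gripper is mounted at the origin on the work surface. World frame = base frame: x ahead of the robot, y to its left, z up, the work surface at z = 0. Lengths are in m, angles in rad, forces in N, time in s.
With the tool pointing down it reaches from about 0.35 to 0.975 m from the base axis. Payload 7.1 kg.
Tool frame: the origin (TCP) lies between the finger pads; the fingertips stand ahead of it and the grasp point (between the pads) lies 3 mm ahead of it (tip_extent is the z of the fingertips in the tool frame, in m); z points along the fingers, y is the direction in which the jaws open and shut (so a half turn about z gives the same grasp; the last joint's range is limited). The gripper opens to 88 mm and grips with 3 to 60 N. Pads are 20 mm wide; open, the fingers measure 115 mm over their backs; the gripper's body (75 mm by 178 mm) begins 61 mm behind the grasp point.
Start: joints at [-1.356, 0.423, 1.63, -0, 1.089, -0.019], TCP at [0.145, -0.608, 0.245] pointing down, gripper open.
Joint ranges: [-3, 3], [-0.9, 2.11], [0.09, 2.58], [-1.31, 4.45], [0.11, 2.69], [-2.54, 2.54]. Speed limits (rad/s): [2.39, 2.39, 3.01, 3.14, 3.14, 3.14].

## Interface

Orientations are given as [roll, pitch, yaw] about the fixed x, y, z axes, in that order (R = Rz(yaw) Ry(pitch) Rx(roll)).
In Python, from workcell import state, snapshot, finish_job, tip_extent gives the robot as it stands.
- The arm moves only by the tool move_arm, never from a script. Its argument "series" is text: rows parted by semicolons, each of 6 numbers parted by spaces: the shift along the tool's x, y, z in mm, then the turn, a rotation vector about the tool's x, y, z in degrees. A call has 1 to 5 rows; each row is the pose to reach, as a shift and turn from the pose commanded when the call began, along the tool's axes at that moment; what a row does not reach only later rows make up. A row lasts 1/10 s, in which the tool goes at most 50 mm and 8.59 degrees, less where a joint would pass 70% of its speed; a pose out of reach is approached as far as the arm can. A call with a gripper value outside its range is refused whole. "gripper" is the closure, from 0 (fully open) to 1 (shut), set as the call begins (left out, the last holds). The fingers move at their own pace and stop on an object; "grip_force" is the grip in N (left out, the last holds). Time passes only in rows, so rows that repeat a pose let the fingers close. It gives the time, the measured TCP pose, the force and the opening at its end, in the units of the state.
- state(): the state, without advancing time (a new reading comes with each control period).
- snapshot(name): name is "scene" or "top" or "wrist"; returns a dict with "frame" (480x640x3 uint8, red, green, blue), "camera_matrix" (3x3 intrinsics, pixels), "dist_coeffs" ([k1, k2, p1, p2, k3] as OpenCV has them; the pictures are not rectified), "world_from_camera" (4x4, takes a point from camera to world coordinates). Camera axes: x right, y up, looking along -z (the intrinsics and any distortion apply to the point x, -y, -z); pixel columns grow to the right and rows downward; lengths in m; the calibration is good to about 2 mm. A picture is of the moment at which its call begins. There is no depth.
- finish_job(): hands the job in, once; it reports no verdict.
The state is a dict: "time": time; "q": joint angles; "joint_vel": joint speeds; "tau": joint torques, N m; "tool_pos": TCP position; "orientation": TCP orientation; "force": force on the tool from outside, world axes, zero at the start; "ft_torque": the same for the moment, N m; "finger_gap": opening from 0.0 (shut) to 1.0 (fully open).
Only numpy, scipy, OpenCV 4.12 (cv2) and the standard library are available. Lean on these libraries where they do the work, as an engineer would, in place of code of your own. Each camera call takes 0.05 s, during which the arm holds its last target.

## Task

Lock the small sample turntable before the unit is moved: push on one of its upright posts to turn the slotted disc until the slot lines up with the steel locking bar, then push the bar by its upright plate, through the slot and all the way home into the catch block on the far side. Only push with the fingertips or the outside of the fingers: do not pinch the posts or the plate, do not force the bar against a slot that is out of line, and leave the bottles, vials and other things on the bench where they stand. Finish with the hand clear of everything.

Things in the scene. Friction and masses are not known exactly. Their poses are not given: they have to be found in the camera images.
- unit: White box fixed to the bench, 180 mm (x) by 300 mm (y), deck 45 mm high. Origin: centre of its underside. The disc turns about its (0, +45 mm); the locking bar slides along its +y on x = 0. Aluminium guide rails (within 16 mm of that line, tops 60.5 mm high) flank the bar before the disc; the catch block (35 mm wide, 63 mm high, y +102 to +138 mm) stands beyond it. Two vials stand on deck corners.
- disc_center (a point): Centre of the disc's top face, 61 mm above the bench. Aluminium disc, 100 mm diameter: two half-moons 12 mm high with a straight slot 22 mm wide right across between them, along this point's y axis (mouths slightly flared). Its x axis runs through the two posts; z is up. Dark spots on it are shallow sample wells.
- disc (a joint): Angle of the slotted disc in rad, growing counter-clockwise from above. At 0 and again at pi the slot lies along the unit's y, in line with the bar: either will do. Stops at -0.2 and 3.34; starts between 0.45 and 2.69. Friction about 0.07 N m (2 N at a post); it stays where it is left.
- post_a (a point): Top centre of one upright steel post on the disc: 12 mm diameter, rising 35 mm from the disc's top face (so from 61 to 96 mm above the bench), 38 mm from the disc's axis along the disc's +x.
- post_b (a point): Top centre of the other post, alike, 38 mm from the axis along the disc's -x.
- bar (a joint): Travel of the locking bar in m along the unit's +y: 0 to 0.006 at the start (drawn back, nose 2 to 8 mm short of the disc), 0.133 at its stop, fully home with the nose in the catch block. Pushing takes about 2 N; it stays where it is left. The half-moons block it when out of line: the slot must be within about 0.1 rad.
- plate (a point): Centre of the upright steel push plate on the bar's rear end: 30 mm wide (x), 8 mm thick (y), from 62.5 to 103.5 mm above the bench, this point 83 mm above it; axes as the unit's. Its rear (-y) face is free to push on. With the bar at 0 it lies 140 mm to the -y side of the unit's centre.
- nose (a point): Tip of the bar's tapered nose, 127 mm ahead of the plate along unit +y, 55 mm above the bench. The bar is steel, 12 mm wide and 10 mm high; the last 13 mm taper to 6 mm.
- vial_a: Loose amber vial with black cap, 22 mm diameter, 42 mm high, on the deck; origin at its underside. Leave alone.
- vial_b: Loose clear vial with black cap, 22 mm diameter, 42 mm high, on the deck; origin at its underside. Leave alone.
- tip_box: Loose pipette-tip box, 85 x 120 x 57 mm, grey with blue lid; origin under its centre. Leave alone.
- bottle: Loose amber bottle, 60 mm diameter, 105 mm high; origin under its centre. Leave alone.
- beaker: Loose glass beaker, 68 mm rim diameter, 85 mm high; origin under its centre. Leave alone.
- tube_rack: Loose white tube rack, 90 x 200 mm, 64 mm high; origin under its centre. Leave alone.
- pipette: Loose white pipette lying on the bench, about 240 mm long along its x, 22 mm high. Leave alone.

How it is judged:
On the way, in this order (a step that is already met when the one before it is completed fails the run):
1. the slot is turned into line with the bar (within 0.13 rad) while the bar is still drawn back (angle between the y axis of disc_center and the y axis of unit, either way round below 0.13 rad and value of joint bar below 0.05 m), for 0.2 s.
2. the bar is pushed through the slot and home in the catch block (value of joint bar above 0.125 m and angle between the y axis of disc_center and the y axis of unit, either way round below 0.13 rad), for 0.2 s.
At the end, for the whole second after the job is handed in: The bar has travelled at least 125 of its 133 mm, through the slot into the catch block; the slot is within 0.13 rad of the bar's line; every loose thing is within 20 mm of where it stood (all of step 2 and distance of each of vial_a, vial_b, tip_box, bottle, beaker, tube_rack, pipette from where it was at the start of the episode below 0.02 m); the robot touches nothing.
It fails at once if the plate of the bar is pinched between the fingers (contact force between the fingers and bar above 0.5 N and horizontal distance between the grasp point and plate below 0.008 m and z of the grasp point in the frame of plate below 0.03 m).
It fails at once if a post of the disc is pinched between the fingers ((contact force between the fingers and disc above 0.5 N and horizontal distance between the grasp point and post_a below 0.008 m and z of the grasp point in the frame of post_a below 0.011 m) or (contact force between the fingers and disc above 0.5 N and horizontal distance between the grasp point and post_b below 0.008 m and z of the grasp point in the frame of post_b below 0.011 m)).
It fails at once if the bar is forced past a slot that is out of line (value of joint bar above 0.03 m and angle between the y axis of disc_center and the y axis of unit, either way round above 0.2 rad).
It fails at once if the bar is pressed hard (over 30 N) while the slot is out of line (contact force between the fingers and bar above 30 N and angle between the y axis of disc_center and the y axis of unit, either way round above 0.2 rad).
It fails at once if a bystander is knocked, lifted or carried (moved by more than 20 mm) (distance of any of vial_a, vial_b, tip_box, bottle, beaker, tube_rack, pipette from where it was at the start of the episode above 0.02 m).
It also fails if it takes over 48 s, if anything falls off the work surface, if the arm or the gripper's body presses on something with over 40 N, if the wrist force passes 120 N, or if a joint passes its speed limit or range.

## Working session

There is one attempt and no reset: what is moved stays moved. The work goes in short steps, Python scripts to look and compute and a tool call to move; the robot and the scene stay as the last step left them, time stands still between calls to the robot, and variables do not carry over. Pictures are saved under pics/ and viewed, and the job is handed in when it is done.

Besides the shell and the picture viewer there is one more tool, called after "Request:" as name(argument=value, ...) on one line, values as JSON. move_arm: Moves the arm, as the interface text tells. Its arguments: {"type":"object","properties":{"series":{"type":"string"},"gripper":{"type":"number"},"grip_force":{"type":"number"}},"required":["series"]}

```bash
mkdir -p pics; cat > h.py <<'E'
import numpy as np, cv2
from workcell import *
def snap(n,f):
    s=snapshot(n); cv2.imwrite(f'pics/{f}.png',s['frame'][:,:,::-1]); np.savez(f'pics/{f}.npz',**{k:np.array(s[k]) for k in s}); return s
def ld(f): return np.load(f'pics/{f}.npz')
def ray(s,uv):
    p=cv2.undistortPoints(np.array([[uv]],float),s['camera_matrix'],s['dist_coeffs'])[0,0]
    T=s['world_from_camera']; d=T[:3,:3]@np.array([p[0],-p[1],-1]); return T[:3,3],d
def atz(s,uv,z):
    o,d=ray(s,uv); return o+d*(z-o[2])/d[2]
def proj(s,P):
    T=np.linalg.inv(s['world_from_camera']); P=np.atleast_2d(P); c=P@T[:3,:3].T+T[:3,3]; c=c*[1,-1,-1]
    return cv2.projectPoints(c,np.zeros(3),np.zeros(3),s['camera_matrix'],s['dist_coeffs'])[0][:,0]
def crop(f,x0,y0,x1,y1,k,out):
    im=cv2.imread(f'pics/{f}.png')[y0:y1,x0:x1]; cv2.imwrite(f'pics/{out}.png',cv2.resize(im,None,fx=k,fy=k,interpolation=cv2.INTER_CUBIC))
E
python3 - <<'E'
from h import *
print(state(),tip_extent)
for n in("scene","top","wrist"):
    s=snap(n,n+'0'); print(n,s['world_from_camera'][:3,3],s['camera_matrix'][0,0],s['dist_coeffs'])
E
```

```text
{'time': 0.0, 'q': array([-1.35597885e+00,  4.23832670e-01,  1.63070779e+00,  3.35511118e-05,
        1.08857537e+00, -1.89887275e-02]), 'joint_vel': array([ 1.75612917e-03,  7.57923161e-04,  1.37301478e-03, -1.98569985e-04,
        8.95341777e-05,  7.97542452e-04]), 'tau': array([ 2.57027328e-03, -5.44615102e+01, -2.73670989e+01,  6.44765398e-02,
        2.27420102e-02, -1.38289015e-04]), 'tool_pos': array([ 0.1447287 , -0.60746893,  0.24389978]), 'orientation': array([-3.14007032e+00, -5.86174466e-05,  2.33790577e-01]), 'force': array([ 0.81799314, -0.59884134, -0.6164289 ]), 'ft_torque': array([ 0.01612024, -0.00913195,  0.01863916]), 'finger_gap': 1.0025929687094883} 0.022
scene [ 1.49884619 -0.05309029  0.78875739] 436.70425086473796 [0.03262168 0.         0.         0.         0.        ]
top [0.47185371 0.02567991 1.13177543] 441.5969333347647 [-0.05269726  0.          0.          0.          0.        ]
wrist [ 0.2232956  -0.5883931   0.38353912] 356.91751977484904 [-0.06277519  0.          0.          0.          0.        ]
```

View pics/scene0.png

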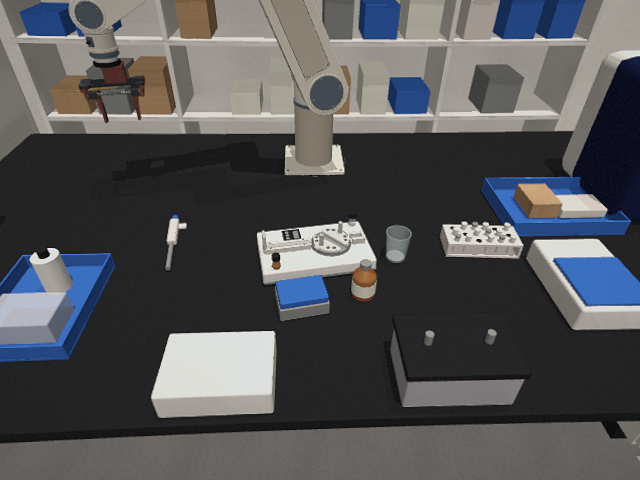

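View pics/top0.png

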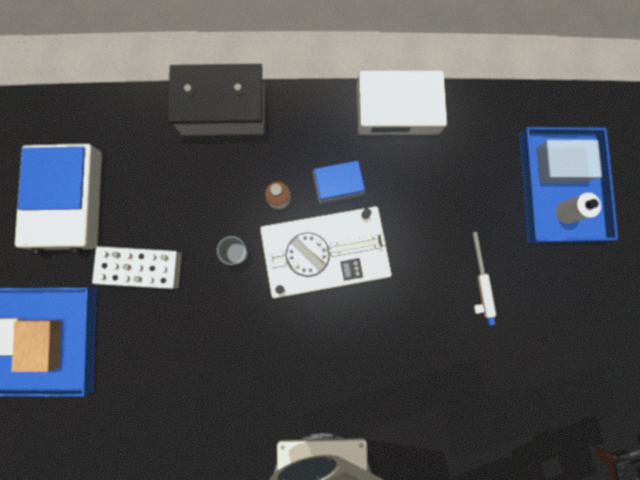

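```bash
python3 - <<'E'
from h import *
crop('top0',220,150,420,300,4,'tc'); crop('scene0',240,190,420,325,4,'sc')
E
```

```text
(no output)
```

View pics/tc.png

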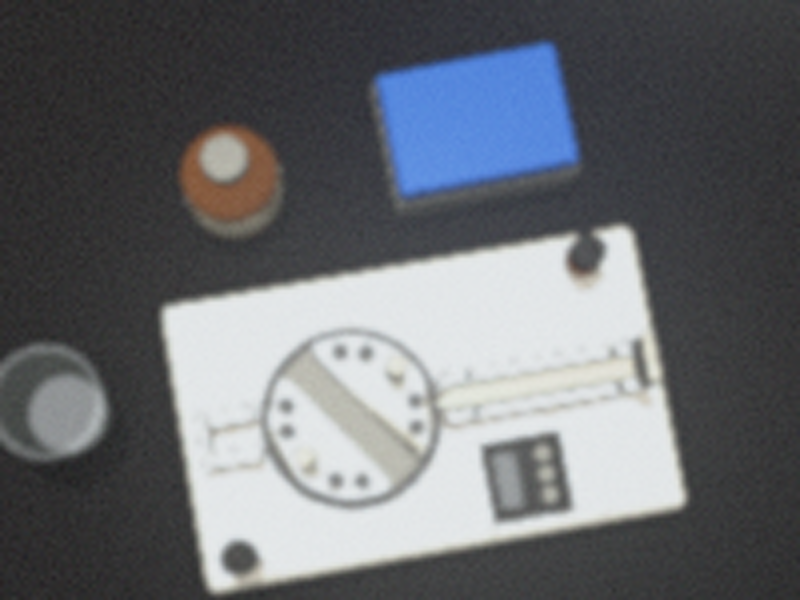

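View pics/sc.png

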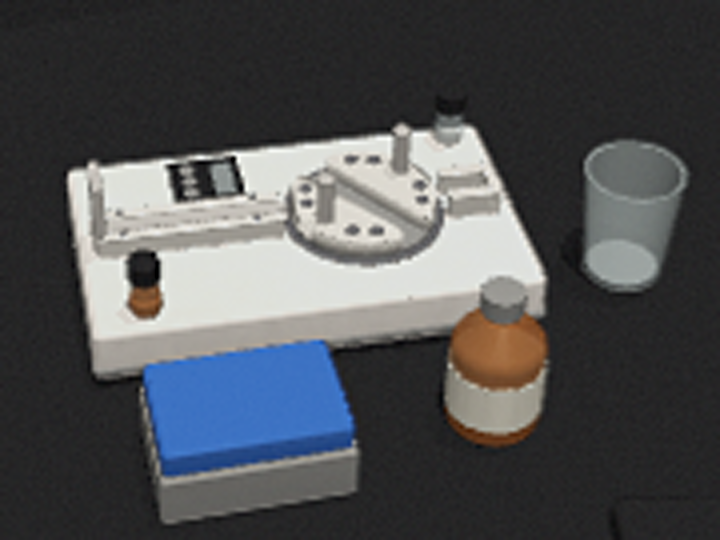

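The top view shows deck corners at about crop (163,308), (632,226), (685,505), (213,592). The disc is at (350,418), and its slot runs from upper left (302,362) to lower right (403,468). The posts are at about (397,370) and (309,458), and the plate is near (643,362).

```bash
python3 - <<'E'
from h import *
s=ld('top0')
P=lambda c,z: atz(s,(220+(c[0]+.5)/4-.5,150+(c[1]+.5)/4-.5),z)
C=[P(c,.045) for c in[(163,308),(632,226),(685,505),(213,592)]]
for c in C: print(c)
print([np.linalg.norm(C[i]-C[(i+1)%4]) for i in range(4)])
ctr=np.mean(C,0); y=(C[0]-C[1]+C[3]-C[2]); yaw=np.arctan2(-y[0],y[1])
x=(C[0]-C[3]+C[1]-C[2]); print('ctr',ctr,'yaw',yaw,np.arctan2(x[1],x[0]))
ex=np.array([np.cos(yaw),np.sin(yaw),0]); ey=np.array([-np.sin(yaw),np.cos(yaw),0])
U=lambda p:np.round([(p-ctr)@ex*1e3,(p-ctr)@ey*1e3],1)
print('disc',U(P((350,418),.061)))
print('slot',U(P((302,362),.061)),U(P((403,468),.061)))
print('posts',U(P((397,370),.09)),U(P((309,458),.09)))
print('plate top',U(P((642,362),.1035)))
for n,c,z in[('va',(586,250),.087),('vb',(240,557),.087),('bottle',(224,158),.105)]: print(n,U(P(c,z)))
for c in[(375,75),(553,43),(580,160),(402,195)]:print('tip',U(P(c,.057)))
print('beaker',U(P((50,402),.085)))
E
```

```text
[0.63410359 0.14515468 0.045     ]
[ 0.68232005 -0.14853128  0.045     ]
[ 0.50726253 -0.17576935  0.045     ]
[0.4587088  0.11482577 0.045     ]
[np.float64(0.2976176616790902), np.float64(0.17716390251280317), np.float64(0.2946234671970215), np.float64(0.17799768309337138)]
ctr [ 0.57059875 -0.01608005  0.045     ] yaw 0.16413271447950026 0.16281084537269683
disc [-0.3 46.6]
slot [38.6 69.4] [-36.   20.4]
posts [20.4 14.4] [-21.8  74.9]
plate top [  -1.9 -127.7]
va [  72.1 -110.7]
vb [-71.7 124.9]
bottle [161.5  93.4]
tip [209.1  -6.7]
tip [ 210.1 -120.6]
tip [ 133.3 -122.8]
tip [130.8  -9.6]
beaker [ 38.5 220.7]
```

```bash
cat >> h.py <<'E'
from scipy.spatial.transform import Rotation as R
CTR=np.array([0.5706,-0.0161]); YAW=0.1635
def u2w(x,y,z):
    c,s_=np.cos(YAW),np.sin(YAW); return np.array([CTR[0]+(c*x-s_*y)/1e3,CTR[1]+(s_*x+c*y)/1e3,z/1e3])
def w2u(p):
    c,s_=np.cos(YAW),np.sin(YAW); d=(np.array(p[:2])-CTR)*1e3; return np.round([c*d[0]+s_*d[1],-s_*d[0]+c*d[1],p[2]*1e3],1)
def delta(x,y,z):
    "unit mm, z of TCP in mm; fingers' jaw axis along unit x"
    st=state(); A=R.from_euler('xyz',st['orientation']); B=R.from_euler('xyz',[np.pi,0,YAW+np.pi/2])
    d=A.inv().apply(u2w(x,y,z)-st['tool_pos'])*1e3; r=(A.inv()*B).as_rotvec(degrees=True)
    print('t',round(st['time'],2),'now',w2u(st['tool_pos']),'F',np.round(st['force'],1),'gap',round(st['finger_gap'],2),'-> shift',np.round(d,1),'rot',np.round(r,2))
E
python3 -c "
from h import *
delta(20,-14,200)"
```

```text
t 0.15 now [-516.5 -514.3  244.1] F [-0.2  0.4 -0.4] gap 1.0 -> shift [ 570.3 -461.3   44.6] rot [-5.000e-02 -5.000e-02 -8.597e+01]
```

Request:
move_arm(series="48 -39 0 0 0 -7.5; 88 -74 0 0 0 -15; 130 -108 0 0 0 -22; 170 -140 0 0 0 -29; 200 -160 0 0 0 -36", gripper=1, grip_force=10)

```text
time: 0.65
tool_pos: [0.2987, -0.4088, 0.2445]
orientation: [-3.141, -0.0, 0.866]
force: [-0.1, 0.5, 0.8]
finger_gap: 0.582
```

```bash
python3 -c "
from h import *
delta(20,-14,200)"
```

```text
t 0.65 now [-332.2 -343.2  244.5] F [-0.1  0.5  0.8] gap 0.58 -> shift [481.5 -23.4  44.6] rot [-2.000e-02 -2.000e-02 -4.972e+01]
```

Request:
move_arm(series="48 0 0 0 0 -7.5; 96 0 0 0 0 -15; 144 0 0 0 0 -22; 190 0 0 0 0 -29; 220 0 0 0 0 -36")

```text
time: 1.15
tool_pos: [0.4428, -0.2413, 0.2447]
orientation: [3.141, -0.0, 1.497]
force: [0.3, -0.2, -0.5]
finger_gap: 0.129
```

```bash
python3 -c "
from h import *
delta(20,-14,200)"
```

```text
t 1.15 now [-162.8 -201.4  244.7] F [ 0.3 -0.2 -0.5] gap 0.13 -> shift [225.1 133.6  44.8] rot [ 1.000e-02 -1.000e-02 -1.359e+01]
```

Request:
move_arm(series="40 24 8 0 0 -4; 80 48 16 0 0 -8; 120 72 24 0 0 -12; 160 96 32 0 0 -13.6; 200 120 38 0 0 -13.6")

```text
time: 1.65
tool_pos: [0.5776, -0.0521, 0.206]
orientation: [-3.141, -0.0, 1.729]
force: [0.9, 0.1, 0.6]
finger_gap: 0.005
```

Request:
move_arm(series="0 0 0 0 0 0; 0 0 0 0 0 0")

```text
time: 1.85
tool_pos: [0.5769, -0.0531, 0.206]
orientation: [-3.14, -0.0, 1.73]
force: [-1.2, 0.4, 0.2]
finger_gap: 0.006
```

```bash
python3 -c "
from h import *
s=snap('wrist','w1');print(s['world_from_camera'])
delta(20,-14,90)
c=(0,45,61)
import numpy as np
print(proj(s,[u2w(0,45,61),u2w(0,-137,103.5),u2w(90,150,45),u2w(90,-150,45),u2w(-90,-150,45),u2w(-90,150,45)]))"
```

```text
[[ 0.98719336 -0.15330504 -0.04412304  0.56457982]
 [ 0.15950733  0.94407315  0.28858847  0.02707704]
 [-0.00258669 -0.29193057  0.95643602  0.34559532]
 [ 0.          0.          0.          1.        ]]
t 1.9 now [ -0.4 -38.3 206.3] F [-0.2  0.1 -0.6] gap 0.0 -> shift [ 24.5  20.4 116.2] rot [-0.07 -0.   -0.33]
[[313.54044814 129.12941602]
 [314.17466329 366.4260049 ]
 [433.25750597 -13.94715435]
 [406.92990644 339.31454247]
 [221.92160138 339.58522628]
 [193.26070186 -12.7937785 ]]
```

View pics/w1.png

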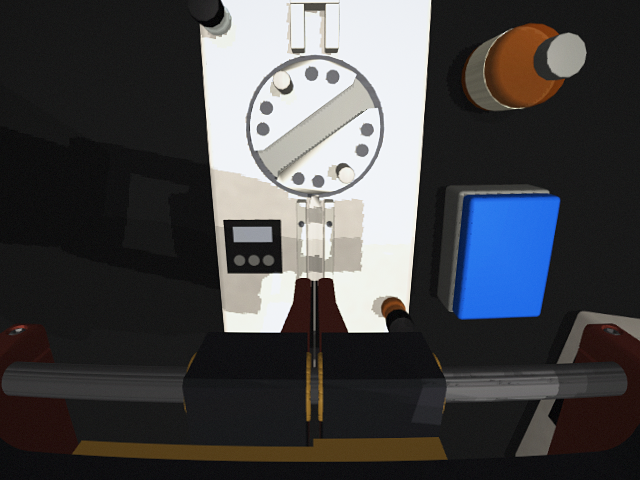

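```bash
python3 -c "
from h import *
crop('w1',235,0,395,330,2,'_'); crop('w1',240,40,400,200,4,'w1c')"
```

```text
(no output)
```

View pics/w1c.png

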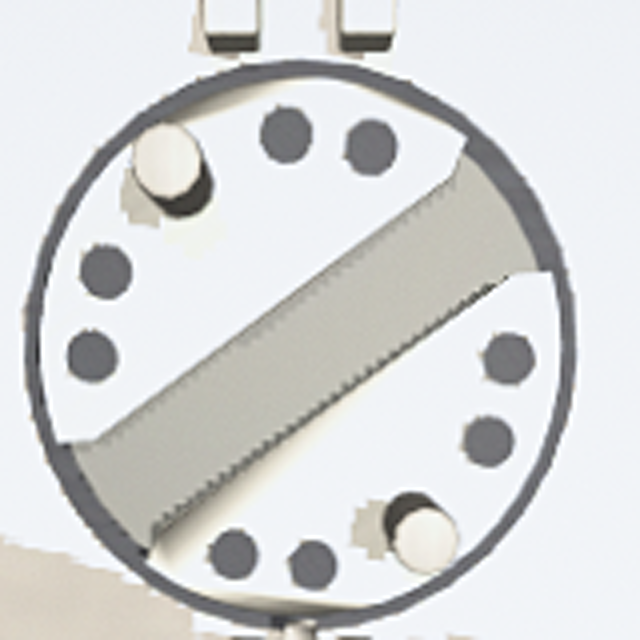

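```bash
python3 -c "
from h import *
s=ld('w1')
P=lambda c,z: atz(s,(240+(c[0]+.5)/4-.5,40+(c[1]+.5)/4-.5),z)
for n,c,z in [('a',(166,158),.096),('b',(426,540),.096),('s1',(100,438),.061),('s2',(455,182),.061),('t1',(160,520),.061),('t2',(495,288),.061),('rim l',(25,345),.051),('rimr',(576,345),.051),('c1',(262,10),.063),('c2',(338,10),.063)]: print(n,w2u(P(c,z)))
Q=lambda c,z:w2u(atz(s,c,z))
print('edgeL',Q((201,30),.045),Q((219,260),.045),'edgeR',Q((432,0),.045),Q((414,260),.045),'rails',Q((298,205),.0605),Q((334,205),.0605))
"
```

```text
a [-20.9  76.5  96. ]
b [22.6 14.3 96. ]
s1 [-38.1  30.2  61. ]
s2 [29.8 76.7 61. ]
t1 [-26.9  14.3  61. ]
t2 [37.8 57.8 61. ]
rim l [-53.7  47.9  51. ]
rimr [55.5 47.6 51. ]
c1 [ -5.8 106.   63. ]
c2 [  7.9 105.9  63. ]
edgeL [-86.1 119.9  45. ] [-85.7 -67.4  45. ] edgeR [ 89.6 140.3  45. ] [ 90.  -67.8  45. ] rails [-12.8 -14.2  60.5] [ 16.4 -14.3  60.5]
```

```bash
sed -i 's/^CTR=.*/CTR=np.array([0.5706,-0.0161])+np.array([np.cos(.1635)*.0008-np.sin(.1635)*.0004,np.sin(.1635)*.0008+np.cos(.1635)*.0004])/' h.py; python3 -c "
from h import *
delta(22,-12,92)"
```

```text
Traceback (most recent call last):
  File "h.py", line 24, in delta
    st=state(); A=R.from_euler('xyz',st['orientation']); B=R.from_euler('xyz',[np.pi,0,YAW+np.pi/2])
                                                                                       ^^^
NameError: name 'YAW' is not defined
```

```bash
sed -i 's/^CTR=\(.*\)$/CTR=\1; YAW=0.1635/' h.py; python3 -c "
from h import *
delta(22,-12,92)"
```

```text
t 1.9 now [ -1.2 -38.7 206.3] F [-0.2  0.1 -0.6] gap 0.0 -> shift [ 26.9  23.2 114.2] rot [-0.07 -0.   -0.33]
```

Request:
move_arm(series="27 23 20 0 0 -0.3; 27 23 50 0 0 -0.3; 27 23 85 0 0 -0.3; 27 23 114 0 0 -0.3; 27 23 114 0 0 -0.3")

```text
time: 2.4
tool_pos: [0.5921, -0.0251, 0.0894]
orientation: [-3.134, -0.001, 1.731]
force: [0.2, 0.3, -0.2]
finger_gap: 0.003
```

```bash
python3 -c "
from h import *
s=snap('wrist','w2')
delta(22,-2,92)
print(proj(s,[u2w(21.8,13.9,96)]))"
```

```text
t 2.45 now [ 20.6 -13.   91.6] F [0.2 0.  1. ] gap 0.01 -> shift [11.   1.4 -0.4] rot [-0.22 -0.04 -0.18]
[[320.12222285 272.23413971]]
```

View pics/w2.png

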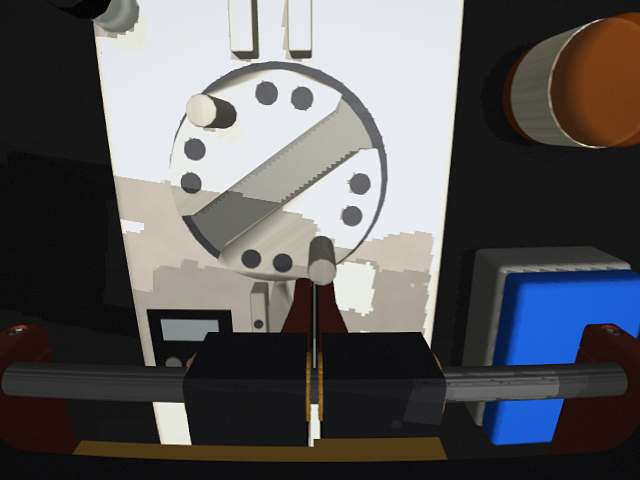

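Request:
move_arm(series="6 1 0 0 0 0; 11 1.4 0 0 0 0; 13 4 0 0 0 0; 15 6.4 0 0 0 0; 17.5 8.5 0 0 0 0")

```text
time: 2.95
tool_pos: [0.6043, -0.0061, 0.095]
orientation: [3.134, 0.003, 1.733]
force: [6.2, -6.0, -4.5]
finger_gap: 0.004
```

```bash
python3 -c "
from h import *
delta(38,26,92)"
```

```text
t 2.95 now [34.1  4.  95. ] F [ 6.2 -6.  -4.5] gap 0.0 -> shift [22.1  3.9  3. ] rot [ 0.41  0.18 -0.05]
```

```bash
python3 -c "
from h import *
s=snap('wrist','w3')
delta(38,26,92)"
```

```text
t 3.0 now [34.2  4.5 95.1] F [ 5.1 -4.9 -2.2] gap 0.01 -> shift [21.5  3.7  3.1] rot [ 0.4   0.15 -0.06]
```

View pics/w3.png

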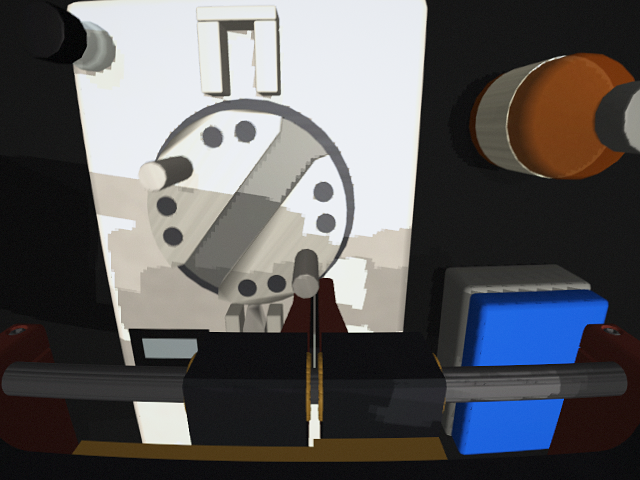

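Request:
move_arm(series="3 0 0.5 0 0 0; 6 0.5 1 0 0 0; 9 1.5 1.5 0 0 0; 12 2 2 0 0 0; 12 2 2 0 0 0")

```text
time: 3.5
tool_pos: [0.6027, 0.0074, 0.0926]
orientation: [3.138, 0.001, 1.733]
force: [1.0, -3.0, 1.8]
finger_gap: 0.007
```

```bash
python3 -c "
from h import *
s=snap('wrist','w4')
delta(38,26,92)"
```

```text
t 3.55 now [34.2 17.5 92.2] F [ 1.8 -2.1  1.6] gap 0.01 -> shift [8.5 3.8 0.2] rot [ 0.15  0.03 -0.05]
```

View pics/w4.png

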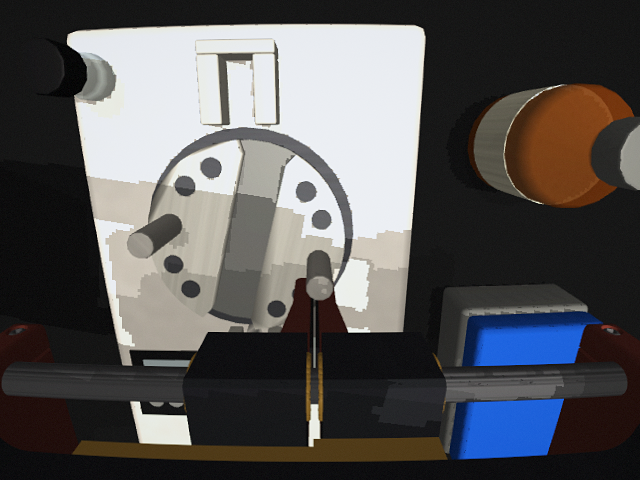

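```bash
python3 -c "
from h import *
crop('w4',120,120,360,330,3,'w4c')
s=ld('w4')
a,b=[w2u(atz(s,c,.096)) for c in((139,245),(320,289))]
print(a,b,(a+b)/2,np.degrees(np.arctan2(*(b-a)[1::-1])),np.hypot(*(b-a)[:2]))"
```

```text
[-36.1  54.7  96. ] [37.5 35.4 96. ] [ 0.7  45.05 96.  ] -14.693737099236918 76.08843538935466
```

View pics/w4c.png

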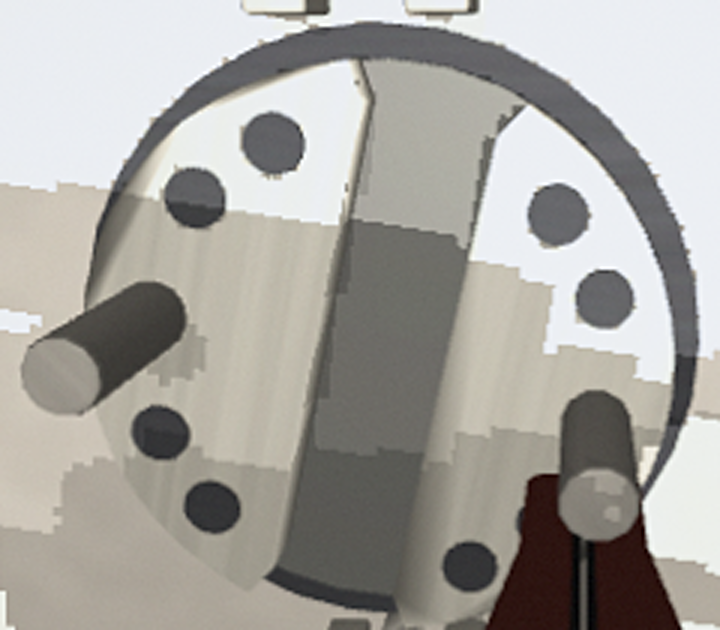

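Request:
move_arm(series="3 0.5 0 0 0 0; 6 1 0 0 0 0; 9 1 0 0 0 0; 9 1 0 0 0 0")

```text
time: 3.95
tool_pos: [0.6001, 0.0168, 0.0904]
orientation: [-3.14, -0.0, 1.733]
force: [0.8, -0.3, 0.5]
finger_gap: 0.005
```

```bash
python3 -c "
from h import *
s=snap('wrist','w5')
delta(38,-40,92)
crop('w5',100,120,360,330,3,'w5c')"
```

```text
t 4.0 now [33.3 27.2 90.2] F [-1.3 -0.3 -0.9] gap 0.01 -> shift [-67.2   4.7  -1.8] rot [-0.11 -0.04 -0.06]
```

View pics/w5c.png

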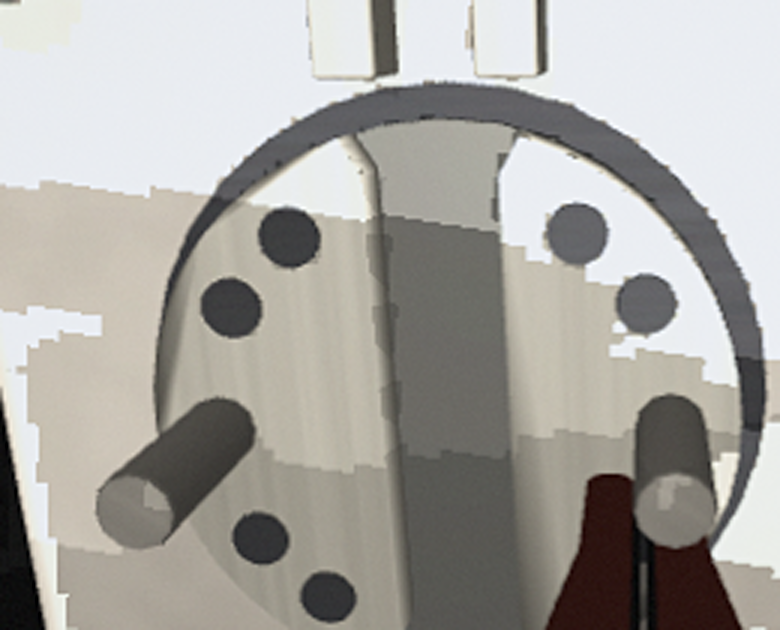

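```bash
python3 -c "
from h import *
s=ld('w5')
P=lambda c:(100+(c[0]+.5)/3-.5,120+(c[1]+.5)/3-.5)
a,b=[w2u(atz(s,P(c),.096)) for c in((135,512),(674,511))]
print(a,b,(a+b)/2,np.degrees(np.arctan2(*(b-a)[1::-1])),np.hypot(*(b-a)[:2]))
a,b=[w2u(atz(s,P(c),.061)) for c in((378,200),(410,610))]
print(a,b,np.degrees(np.arctan2((b-a)[0],(a-b)[1])))
a,b=[w2u(atz(s,P(c),.061)) for c in((499,190),(526,610))]
print(a,b,np.degrees(np.arctan2((b-a)[0],(a-b)[1])))
"
```

```text
[-36.8  45.1  96. ] [38.2 45.7 96. ] [ 0.7 45.4 96. ] 0.4583564580004326 75.00239996160123
[-8.2 83.1 61. ] [-7.9  9.7 61. ] 0.23417763135453215
[11.1 84.6 61. ] [12.9  9.9 61. ] 1.3803540734444526
```

Request:
move_arm(series="-8 0 0 0 0 0; -14 0 0 0 0 0; -18 0 -25 0 0 0; -20 -5 -70 0 0 0; -60 -20 -80 0 0 0")

```text
time: 4.5
tool_pos: [0.5932, -0.0448, 0.1746]
orientation: [3.135, 0.001, 1.736]
force: [0.4, -0.6, -1.0]
finger_gap: 0.002
```

```bash
python3 -c "
from h import *
delta(0.7,-172,160)"
```

```text
t 4.5 now [ 16.9 -32.4 174.6] F [ 0.4 -0.6 -1. ] gap 0.0 -> shift [-139.6  -16.5   14.6] rot [0.35 0.04 0.12]
```

Request:
move_arm(series="-40 -8 0 0 0 0; -80 -14 0 0 0 0; -115 -14 0 0 0 0; -138 -14 0 0 0 0; -138 -14 0 0 0 0")

```text
time: 5.0
tool_pos: [0.5991, -0.1881, 0.1705]
orientation: [3.141, 0.0, 1.729]
force: [0.4, 0.1, -0.5]
finger_gap: 0.006
```

```bash
python3 -c "
from h import *
s=snap('wrist','w6'); t=snap('top','t6')
delta(0.7,-172,96)
print(proj(s,[u2w(0,-140,103.5)]),proj(t,[u2w(0,-140,103.5)]))
crop('w6',200,20,440,220,3,'w6c')"
```

```text
t 5.1 now [  -0.8 -171.8  170.3] F [ 0.3  0.6 -0.1] gap 0.0 -> shift [-0.3  1.5 74.3] rot [-0.05 -0.04 -0.17]
[[314.5879543  212.22389381]] [[384.83296755 238.17108612]]
```

View pics/w6.png

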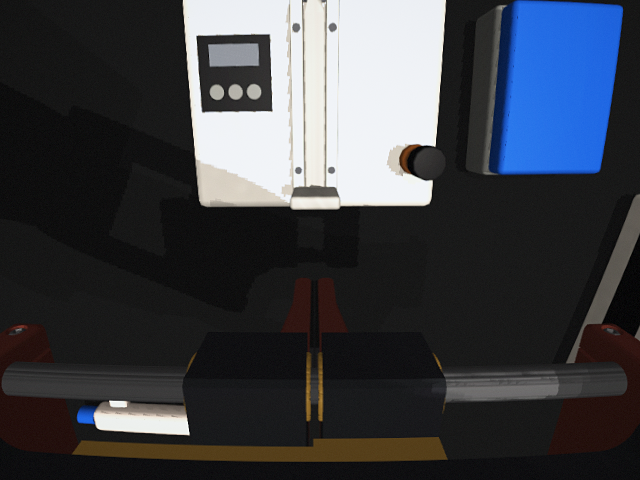

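```bash
python3 -c "
from h import *
crop('w6',270,170,360,230,8,'w6c')
s=ld('w6')
for c in((292,208),(340,208),(316,188),(316,196),(316,201),(316,208)): print(c,w2u(atz(s,c,.1035)))"
```

```text
(292, 208) [ -13.3 -137.4  103.5]
(340, 208) [  15.  -137.5  103.5]
(316, 188) [   0.9 -125.6  103.5]
(316, 196) [   0.9 -130.3  103.5]
(316, 201) [   0.9 -133.3  103.5]
(316, 208) [   0.8 -137.5  103.5]
```

View pics/w6c.png

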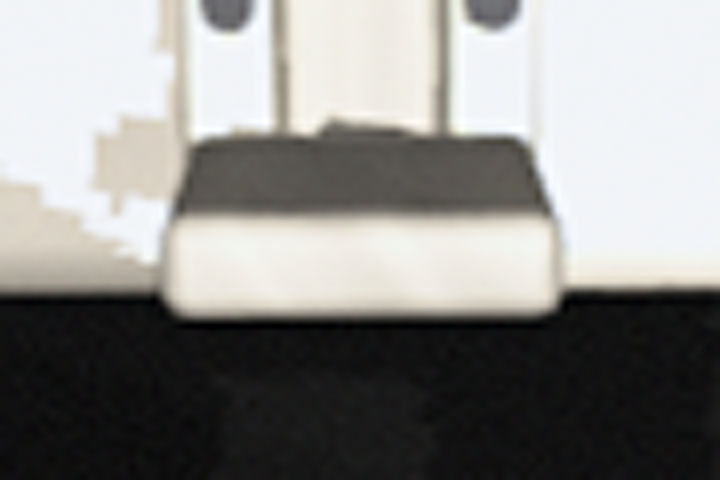

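Request:
move_arm(series="0 1.7 25 0 0 0; 0 1.7 50 0 0 0; 0 1.7 76 0 0 0; 0 1.7 76 0 0 0")

```text
time: 5.5
tool_pos: [0.5981, -0.1823, 0.0914]
orientation: [-3.135, -0.003, 1.734]
force: [-0.3, 0.4, 0.4]
finger_gap: 0.005
```

```bash
python3 -c "
from h import *
delta(0.9,-140,94)"
```

```text
t 5.5 now [  -0.7 -168.9   91.4] F [-0.3  0.4  0.4] gap 0.01 -> shift [28.9  1.6 -2.6] rot [-0.36 -0.2   0.01]
```

Request:
move_arm(series="8 1 -1 0 0 0; 14 1.5 -2 0 0 0; 20 1.5 -2 0 0 0; 25 1.5 -2 0 0 0; 30 1.5 -2 0 0 0")

```text
time: 6.0
tool_pos: [0.5983, -0.1545, 0.0979]
orientation: [3.139, 0.001, 1.733]
force: [0.9, -2.8, 1.4]
finger_gap: 0.005
```

```bash
python3 -c "
from h import *
snap('top','t7');snap('wrist','w7')
delta(0.9,-25,94)"
```

```text
t 6.1 now [   3.3 -140.8   97.2] F [-0.5 -0.2 -0.8] gap 0.01 -> shift [115.8  -2.5   3.2] rot [ 0.03  0.   -0.04]
```

View pics/w7.png

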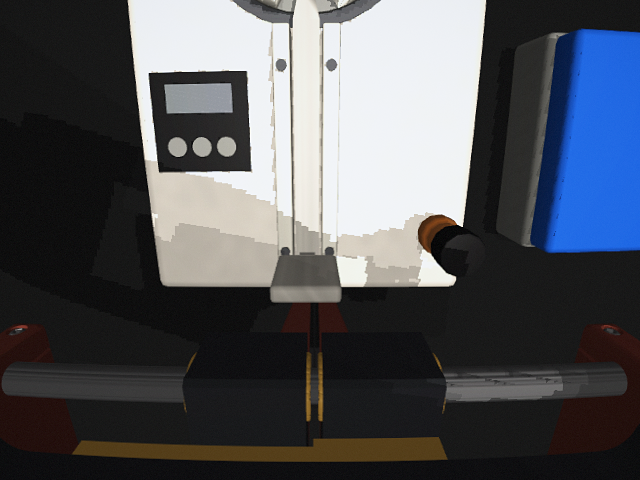

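Request:
move_arm(series="6 -1 1 0 0 0; 13 -2 2 0 0 0; 20 -2 2 0 0 0; 27 -2 2 0 0 0; 34 -2 2 0 0 0")

```text
time: 6.6
tool_pos: [0.5897, -0.1207, 0.0945]
orientation: [-3.141, -0.0, 1.733]
force: [0.9, -2.6, -0.6]
finger_gap: 0.004
```

```bash
python3 -c "
from h import *
snap('wrist','w8')
delta(0.9,-25,94)"
```

```text
t 6.65 now [   0.9 -105.8   94.5] F [-0.2  0.8  0. ] gap 0.0 -> shift [80.8 -0.   0.5] rot [-0.05 -0.04 -0.05]
```

View pics/w8.png

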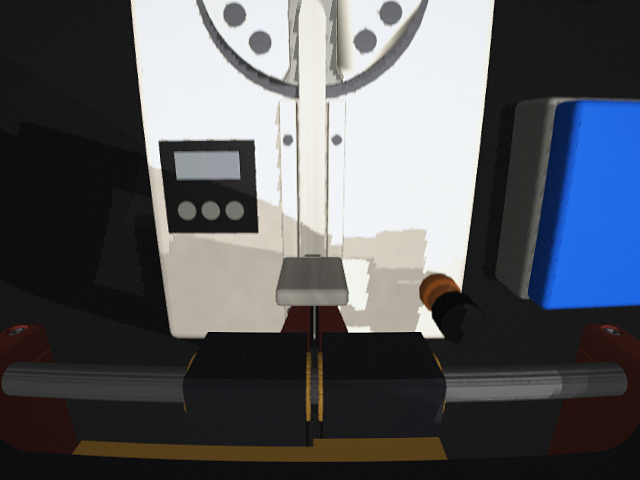

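The bar runs centrally through the slot and the forces are low, so I'll keep pushing.

Request:
move_arm(series="7 0 0 0 0 0; 14 0 0 0 0 0; 21 0 0 0 0 0; 28 0 0 0 0 0; 36 0 0 0 0 0")

```text
time: 7.15
tool_pos: [0.5837, -0.0853, 0.0945]
orientation: [-3.141, -0.0, 1.733]
force: [-0.4, -2.2, -2.1]
finger_gap: 0.004
```

```bash
python3 -c "
from h import *
snap('wrist','w9')
delta(0.9,-25,94)"
```

```text
t 7.2 now [  0.9 -69.7  94.5] F [-0.9  0.9 -0. ] gap 0.01 -> shift [44.7 -0.   0.5] rot [-0.04 -0.04 -0.05]
```

View pics/w9.png

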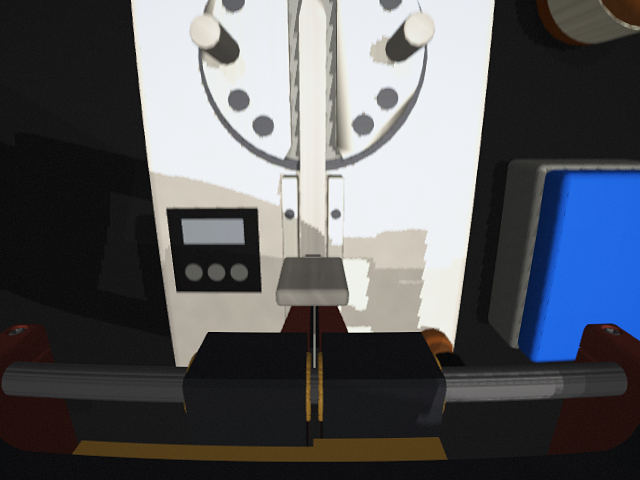

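Request:
move_arm(series="7 0 0 0 0 0; 14 0 0 0 0 0; 21 0 0 0 0 0; 28 0 0 0 0 0; 35 0 0 0 0 0")

```text
time: 7.7
tool_pos: [0.5782, -0.0507, 0.0946]
orientation: [-3.141, -0.0, 1.733]
force: [-1.0, -2.1, -1.2]
finger_gap: 0.003
```

Request:
move_arm(series="3 0 0 0 0 0; 6 0 0 0 0 0; 9 0 0 0 0 0; 9 0 0 0 0 0")

```text
time: 8.1
tool_pos: [0.5771, -0.042, 0.0948]
orientation: [3.141, -0.0, 1.733]
force: [0.0, 0.0, 0.3]
finger_gap: 0.006
```

```bash
python3 -c "
from h import *
snap('wrist','w10')
delta(0.9,-22,94)"
```

```text
t 8.15 now [  1.6 -27.2  94.8] F [0.3 0.4 0.6] gap 0.01 -> shift [ 5.2 -0.7  0.8] rot [ 0.04 -0.02 -0.08]
```

View pics/w10.png

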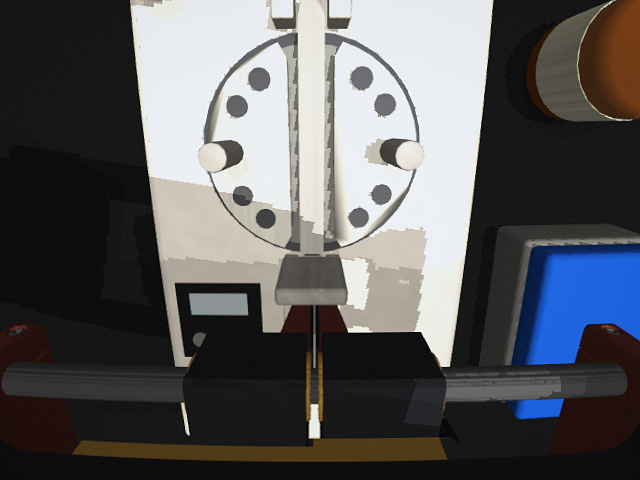

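Request:
move_arm(series="2 0 0 0 0 0; 4 0 0 0 0 0; 5 0 0 0 0 0; 5 0 0 0 0 0")

```text
time: 8.55
tool_pos: [0.5767, -0.038, 0.0949]
orientation: [3.141, 0.001, 1.733]
force: [1.0, -4.5, -0.3]
finger_gap: 0.007
```

Request:
move_arm(series="1 0 0 0 0 0; 2 0 0 0 0 0; 2 0 0 0 0 0")

```text
time: 8.85
tool_pos: [0.5767, -0.0378, 0.0949]
orientation: [3.14, 0.003, 1.734]
force: [1.1, -14.7, -0.5]
finger_gap: 0.006
```

```bash
python3 -c "
from h import *
delta(0.9,-22,94)"
```

```text
t 8.85 now [  1.7 -22.8  94.9] F [  1.1 -14.7  -0.5] gap 0.01 -> shift [ 0.8 -0.8  0.9] rot [ 0.07  0.2  -0.02]
```

Request:
move_arm(series="-8 0 0 0 0 0; -16 0 0 0 0 0; -25 0 0 0 0 0; -30 0 -30 0 0 0; -40 0 -70 0 0 0")

```text
time: 9.35
tool_pos: [0.5807, -0.075, 0.1634]
orientation: [-3.137, -0.002, 1.733]
force: [0.9, -0.1, 0.5]
finger_gap: 0.007
```

Request:
move_arm(series="-20 0 -40 0 0 0; -20 0 -40 0 0 0; -20 0 -40 0 0 0")

```text
time: 9.65
tool_pos: [0.586, -0.0953, 0.2055]
orientation: [3.14, 0.0, 1.732]
force: [0.3, 0.7, -0.6]
finger_gap: 0.005
```

```bash
python3 -c "
from h import *
s=snap('wrist','w11');snap('scene','s11');snap('top','t11')
delta(0.9,-22,94)
a=cv2.imread('pics/s11.png');crop('s11',240,190,420,325,4,'s11c')
crop('w11',210,0,420,340,2,'w11c')
d=cv2.absdiff(cv2.imread('pics/top0.png'),cv2.imread('pics/t11.png'));cv2.imwrite('pics/diff.png',d)"
```

```text
t 9.8 now [ 2.000e-01 -7.980e+01  2.031e+02] F [ 0.2 -0.2  0.6] gap 0.01 -> shift [ 57.7   1.  109.2] rot [-0.16 -0.07 -0.06]
```

View pics/w11.png

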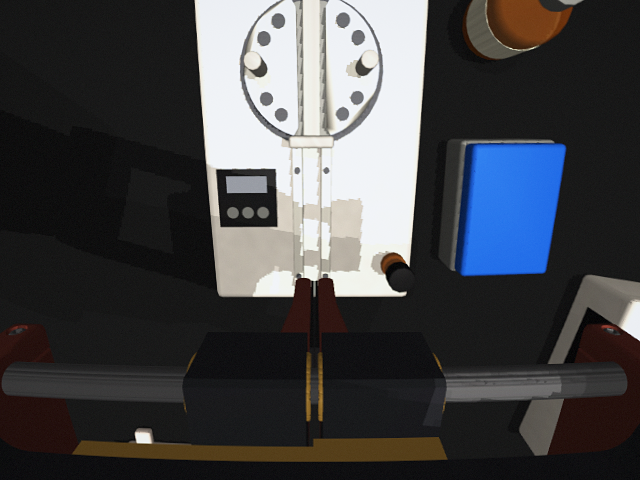

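View pics/s11c.png

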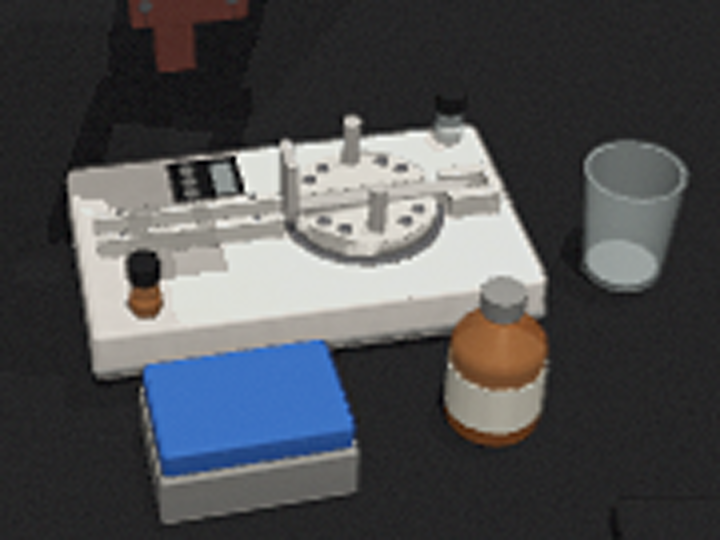

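View pics/diff.png

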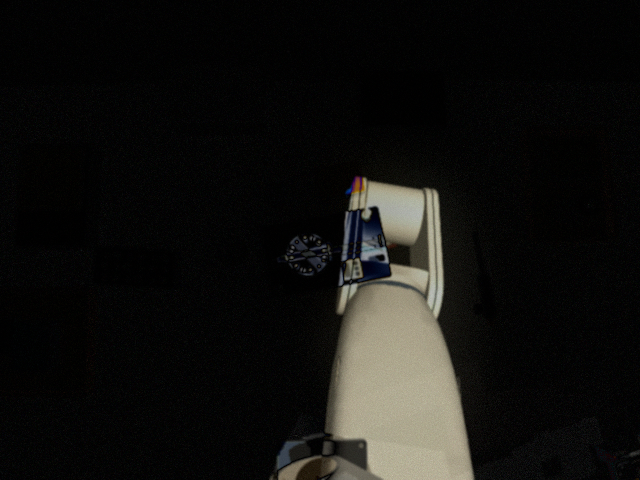

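```bash
python3 -c "
from h import *
s=ld('w11')
for c in((312,148),(312,140)): print(w2u(atz(s,c,.1035)))
a,b=[w2u(atz(s,c,.096)) for c in((252,62),(370,61))]
print(a,b,np.degrees(np.arctan2(*(b-a)[1::-1])))
print(state()['force'],state()['joint_vel'].max())
finish_job()"
```

```text
[  0.6 -10.8 103.5]
[  0.6  -5.7 103.5]
[-37.9  43.3  96. ] [38.  43.8 96. ] 0.3774370930119845
[ 0.1765043  -0.17587761  0.55135391] 0.005942692879736671
the job is handed in; nothing more can be done
```

The turntable is locked and the job is handed in, at about 10 s of the 48 s allowed. No verdict is reported, so the results below come from my own checks.

- **Disc:** I pushed one post from outside with closed fingers, turning the disc about 55° counter-clockwise. The slot measured about 0.5–1.4° out of line before I moved the bar, and the posts read about 0.4° at the end. The limit is 0.13 rad (about 7.4°).
- **Bar:** I pushed the plate from behind until it met its stop. Forces stayed at about 2–3 N until the stop, where they reached about 15 N. The plate's rear face measured at −10.8 mm along the unit's y axis. Fully home is −11 mm, so the bar is within measurement error of its full 133 mm travel.
- **Hand:** It is clear, about 58 mm behind its last pushing position and raised about 110 mm, with wrist force reading about zero.
- **Bench items:** The top-view difference image showed only the disc, the bar and the arm changed. The arm hid part of that view, and I did not measure each item separately. The tip box, bottle, beaker and both vials looked unmoved in the scene camera; the pipette and tube rack I checked only in the top-view difference.

**Deviation:** While I was turning the disc, post friction carried the fingertips about 5 mm sideways and 3 mm up. I corrected for this, and it did no harm.

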